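# Find which way the gearbox filler cap unscrews and hold it off

### The job

A turning tool was left lying across the oil filler cap of the white gearbox: first lay it flat in the empty half of the wooden tray and let go of it. Then unscrew the knurled filler cap - nobody knows whether its thread is right- or left-handed, so try loosening it both ways - and lift it straight up off its neck. Finish while still holding the cap in the gripper, upright and still, about 10 cm above the neck, and leave the gear cutter, hex key and drill chuck where they are.

Things in the scene. Friction and masses are not known exactly. Their poses are not given: they have to be found in the camera images.
- cap_center (a point): Filler cap: a round knurled dark steel knob, 46 mm in diameter, 28 mm high, about 0.14 kg, axis vertical. This point is on its axis half-way up the knob (14 mm below its flat top); x points to a small pale line on the top. Below the knob a hidden stem with two lugs goes 25 mm into the neck, so it must rise about 27 mm to be out.
- neck_rim (a point): Centre of the rim of the filler neck, a fixed steel collar 54 mm across, 30 mm high; rim 105 mm above the table; the cap's knob rests on it. Very coarse quarter-turn thread, hidden hand varies: the wrong way the cap stops dead within 10 degrees; the right way it turns freely without climbing, lifts off once turned 65 to 115 degrees from its start, stops at about 120. Before 60 it catches.
- gearbox_top (a point): Centre of the fixed white gearbox, at the height of its flat top (75 mm above the table). It is 220 mm (x) by 170 mm (y); the filler neck's axis is at x = -40 mm. A raised control console covers x from +45 to +110 mm, 117 mm above the table, its knobs up to 136 mm.
- tool_center (a point): The turning tool: a square dark steel shank 20 x 20 mm and 100 mm long with a small pointed nose (10 mm longer at +x, with a brass-coloured insert), about 0.3 kg. This point is the centre of the shank; x along the shank, z up. It starts lying level across the flat top of the cap, centred within 8 mm, its underside 133 mm above the table.
- tray_empty_half (a point): Centre of the felt floor of the tray's empty half (8 mm above the table). The fixed wooden tray is 290 x 160 mm, walls 28 mm high and 8 mm thick; a divider splits its length (x) into two halves, each 133 mm (x) by 144 mm (y) inside. x points along the tray to the other half, which holds the gear cutter and hex key; z up.
- cutter_center (a point): Bystander: a toothed steel gear cutter, a ring 60 mm across and 10 mm thick, lying in the tray's other half; this point is its centre.
- key_center (a point): Bystander: an L-shaped dark hex key, 90 x 36 mm, 8 mm thick, lying in the tray's other half; this point is the middle of its long arm.
- chuck_center (a point): Bystander: a steel drill chuck 42 mm in diameter and 70 mm high standing on the table on the far side of the gearbox from the tray; this point is its centre.
Things that resemble listed ones, but are neither listed nor needed, are in the scene too. Leave any blue or green look-alike of the part that bears cap_center alone.

How it is judged:
By the outcome, as a careful person would: the job done as asked, in the order asked, and still so for the second after the job is handed in, while the arm keeps its last pose, push and grip.
It also fails if it takes over 64 s, if anything falls off the work surface, if the arm or the gripper's body presses on something with over 40 N, if the wrist force passes 120 N, or if a joint passes its speed limit or range.

### The arm

A 7-joint arm with a two-finger parallel gripper is mounted at the origin on the work surface. World frame = base frame: x ahead of the robot, y to its left, z up, the work surface at z = 0. Lengths are in mm, angles in rad, forces in N, time in s.
With the tool pointing down it reaches from about 400 to 875 mm from the base axis. Payload 4.4 kg.
Tool frame: the origin (TCP) lies at the very end of the fingers, on their centre line; the grasp point (between the pads) lies 19 mm behind it; y points along the fingers, z is the direction in which the jaws open and shut, and the axes are right-handed (so a half turn about y gives the same grasp; the last joint's range is limited). The gripper opens to 85 mm and grips with 20 to 120 N. Pads are 22 mm wide; open, the fingers measure 114 mm over their backs; the gripper's body (76 mm by 85 mm) begins 54 mm behind the grasp point. The pads swing forward as they close: fully open they stand 13 mm farther back than shut.
Start: joints at [-1.404, 0.628, 0.038, 1.517, -0.027, 0.996, -0.02], TCP at [149.931, 632.486, 231.313] pointing down, gripper open.
Joint ranges: [-3.06, 3.06], [-0.37, 2.12], [-1.25, 1.32], [0.18, 2.47], [-1.1, 4.24], [0.23, 1.98], [-2.94, 2.94]. Speed limits (rad/s): [2.57, 2.57, 3.14, 3.14, 3.14, 3.14, 3.14].

### API

Orientations are given as [roll, pitch, yaw] about the fixed x, y, z axes, in that order (R = Rz(yaw) Ry(pitch) Rx(roll)).
In Python, from cell import read_state, get_image, finish_job gives the robot as it stands. The module is installed in compiled form; this text tells all that it offers.
- The arm moves only by the tool servo_tool, never from a script. Its argument "increments" is a list of rows, each an object of numbers: "dx", "dy", "dz": the shift along the world's x, y, z in cm; "ax", "ay", "az": the turn, a rotation vector about the world's x, y, z in rad; "claw": the closure, from -1 (fully open) to 1 (shut). A call has 1 to 8 rows; each row is the pose to reach, as a shift and turn from the pose commanded when the call began; what a row does not reach only later rows make up. A row lasts 1/12 s, in which the tool goes at most 41.7 mm and 7.16 degrees, less where a joint would pass 70% of its speed; a pose out of reach is approached as far as the arm can. A call with a gripper value outside its range is refused whole. The fingers move at their own pace and stop on an object; the grip force is fixed at half the most. Time passes only in rows, so rows that repeat a pose let the fingers close. It gives the time, the measured TCP pose, the force and the opening at its end, in the units of the state.
- read_state(): the state, without advancing time (a new reading comes with each control period).
- get_image(name): name is "side" or "top" or "wrist"; returns a dict with "color" (384x512x3 uint8, red, green, blue), "fov_y" (degrees; the focal length in pixels is half the picture's height over the tangent of half this angle, whatever the lens; pixels are square), "cx", "cy" (the principal point, pixels), "R" (3x3) and "t" (3): a world point X has camera coordinates R X + t. Camera axes: x right, y down, z forward; pixel columns grow to the right and rows downward; lengths in mm; the calibration is good to about 2 mm. The wrist camera is an equidistant fisheye: a pixel r from the principal point sees the ray r / f radians off the axis. A picture is of the moment at which its call begins. There is no depth.
- finish_job(): hands the job in, once; it reports no verdict.
The state is a dict: "clock": time; "qpos": joint angles; "qd": joint speeds; "tau": joint torques, N m; "eef_pos": TCP position; "tool_rot": TCP orientation; "force": force on the tool from outside, world axes, zero at the start; "torque": the same for the moment, N m; "width": finger opening in mm.
Only numpy, scipy, OpenCV 4.12 (cv2) and the standard library are available. Lean on these libraries where they do the work, as an engineer would, in place of code of your own. Each camera call takes 0.05 s, during which the arm holds its last target.

## Working session

There is one attempt and no reset: what is moved stays moved. The work goes in short steps, Python scripts to look and compute and a tool call to move; the robot and the scene stay as the last step left them, time stands still between calls to the robot, and variables do not carry over. Pictures are saved under pics/ and viewed, and the job is handed in when it is done.

Besides the shell and the picture viewer there is one more tool, called after "Request:" by a JSON object that holds its "method" and its "body". servo_tool: Moves the arm, as the interface text tells. Its arguments: {"type":"object","properties":{"increments":{"type":"array","items":{"type":"object","properties":{"dx":{"type":"number"},"dy":{"type":"number"},"dz":{"type":"number"},"ax":{"type":"number"},"ay":{"type":"number"},"az":{"type":"number"},"claw":{"type":"number"}}}}},"required":["increments"]}

```bash
mkdir -p pics; ls; python3 - <<'E'
from cell import *
import cv2,pickle
print(read_state())
for n in ["side","top","wrist"]:
    d=get_image(n); cv2.imwrite(f"pics/{n}0.png",d["color"][:,:,::-1]); pickle.dump(d,open(f"{n}0.pkl","wb"))
    print(n,d["fov_y"],d["cx"],d["cy"],d["R"],d["t"])
E
```

```text
pics
{'clock': 0.0, 'qpos': array([-1.40380806,  0.62936196,  0.03843578,  1.51838118, -0.0269905 ,
        0.99629547, -0.02000558]), 'qd': array([-0.00221628, -0.00084591, -0.00041716, -0.00073814, -0.00043875,
       -0.0003005 , -0.00050112]), 'tau': array([ 5.90826003e-04, -5.63396752e+01,  1.22643180e+00, -1.93439984e+01,
        1.10182737e-02,  1.04752879e-02,  6.64794214e-06]), 'eef_pos': array([149.77481984, 631.8579431 , 230.37450869]), 'tool_rot': array([-1.57272414e+00, -3.09388788e-05, -2.32783958e-01]), 'force': array([-0.00788173,  0.35196956,  0.23841639]), 'torque': array([-0.00693495, -0.01276056,  0.05223571]), 'width': 85.54974825405489}
side 51.49408727864946 259.62857694839613 185.48221621964973 [[ 0.73249883 -0.68076369 -0.00250257]
 [-0.43669542 -0.46705595 -0.7688666 ]
 [ 0.52224762  0.56428675 -0.63940432]] [-467.43415002  253.13358065  901.07641915]
top 48.331612226323074 260.9421287468432 197.8875128831603 [[ 0.03240114 -0.99947241 -0.00224906]
 [-0.97400403 -0.03107057 -0.22438975]
 [ 0.22420149  0.00946108 -0.97449689]] [-124.7645966   536.98880329 1010.3560557 ]
wrist 65.70646984690485 255.22341978213728 192.52618311330545 [[ 0.23014249  0.9731552  -0.00184062]
 [ 0.92150128 -0.217318    0.32188241]
 [ 0.31284154 -0.07577496 -0.94677786]] [-649.84805627  -42.71545456  381.33008738]
```

View pics/side0.png

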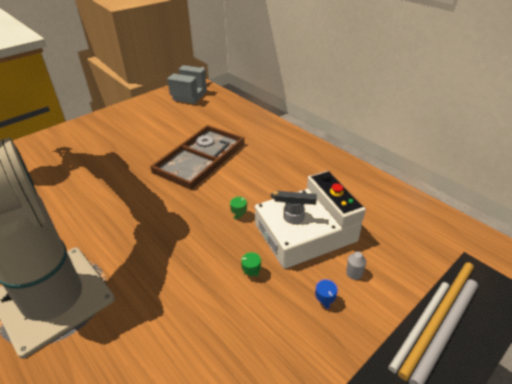

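View pics/top0.png

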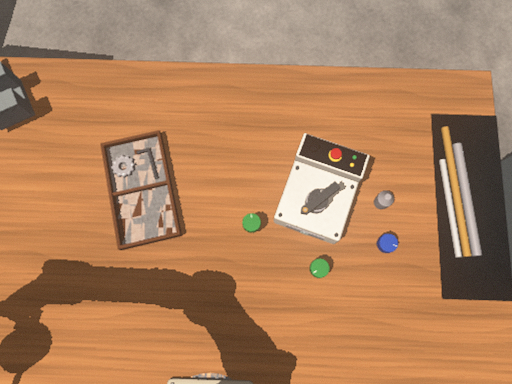

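View pics/wrist0.png

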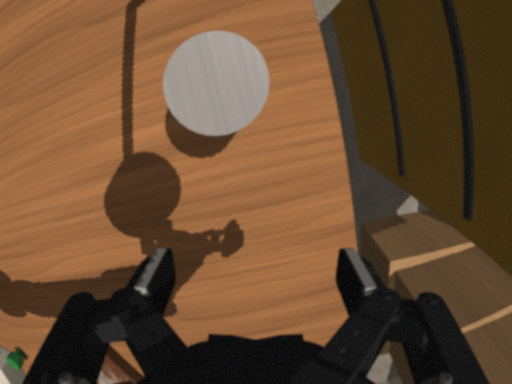

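```bash
cat > h.py <<'E'
import numpy as np,cv2,pickle
def f(d): return 192/np.tan(np.radians(d["fov_y"]/2))
def ray(d,u,v):
    R,t=np.array(d["R"]),np.array(d["t"]); F=f(d)
    x=np.array([u-d["cx"],v-d["cy"],F])
    if d.get("fish"):
        r=np.hypot(x[0],x[1]); th=r/F
        x=np.array([x[0]/r*np.sin(th),x[1]/r*np.sin(th),np.cos(th)])
    return -R.T@t, R.T@x
def onz(d,u,v,z):
    c,r=ray(d,u,v); return c+r*(z-c[2])/r[2]
def proj(d,X):
    R,t=np.array(d["R"]),np.array(d["t"]); p=R@np.array(X,float)+t;F=f(d)
    if d.get("fish"):
        r=np.hypot(p[0],p[1]); th=np.arctan2(r,p[2]); return np.array([d["cx"]+F*th*p[0]/r,d["cy"]+F*th*p[1]/r])
    return np.array([d["cx"]+F*p[0]/p[2],d["cy"]+F*p[1]/p[2]])
def snap(n,tag,crop=None,k=1):
    from cell import get_image
    d=get_image(n)
    if n=="wrist": d["fish"]=1
    pickle.dump(d,open(f"{n}{tag}.pkl","wb")); sv(d,f"pics/{n}{tag}.png",crop,k); return d
def sv(d,fn,crop=None,k=1):
    im=d["color"][:,:,::-1]
    if crop: a,b,c,e=crop; im=im[b:e,a:c]
    cv2.imwrite(fn,cv2.resize(im,None,fx=k,fy=k,interpolation=cv2.INTER_CUBIC))
E
python3 - <<'E'
from h import *
d=pickle.load(open("top0.pkl","rb")); sv(d,"pics/t1.png",(260,120,400,250),5.5)
sv(d,"pics/t2.png",(90,120,200,260),4)
d=pickle.load(open("side0.pkl","rb")); sv(d,"pics/s1.png",(240,160,380,270),5.5)
E
```

```text
(no output)
```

View pics/t1.png

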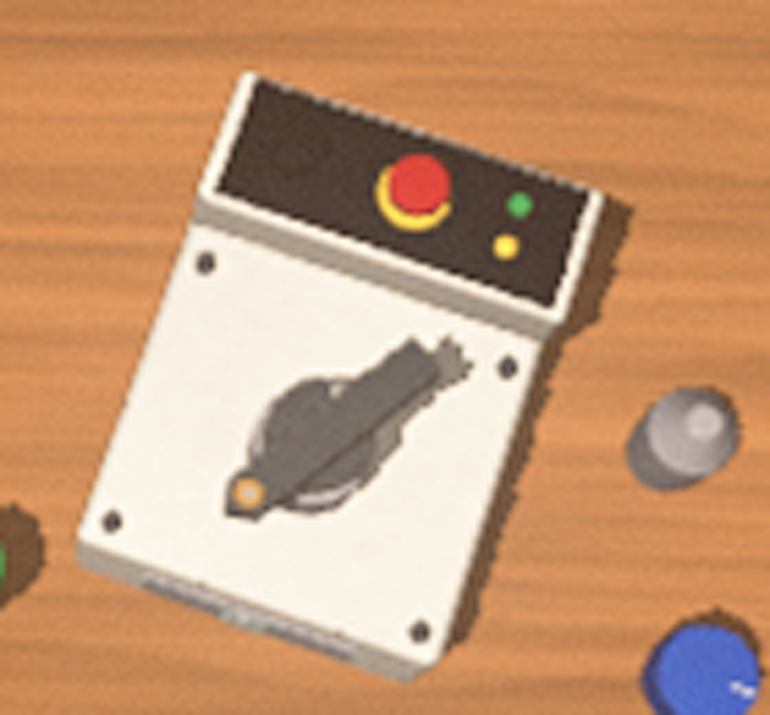

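View pics/t2.png

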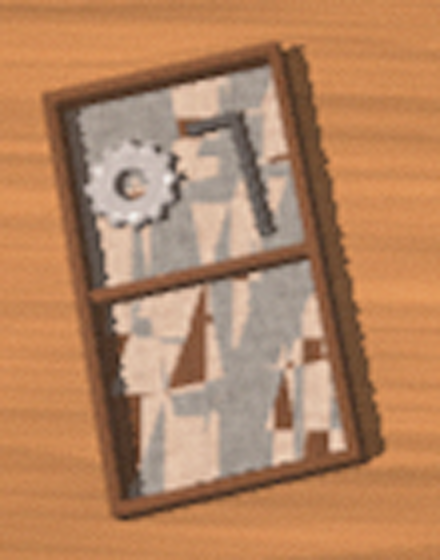

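View pics/s1.png

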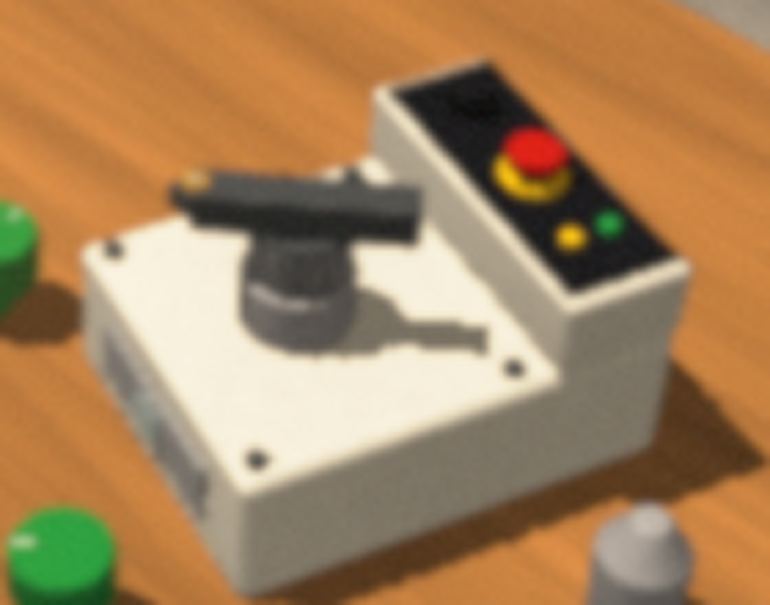

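```bash
python3 - <<'E'
from h import *
d=pickle.load(open("top0.pkl","rb"))
P=lambda u,v,z:onz(d,260+u/5.5,120+v/5.5,z).round(1)
for n,a in dict(gfl=(80,545,75),gfr=(432,660,75),cfl=(248,75,117),cfr=(605,192,117),t1=(408,338,153),t2=(440,373,153),nose=(228,515,148),insert=(247,493,153),chuck=(703,420,70)).items(): print(n,P(*a))
fl,fr,cl,cr=[P(*a)[:2] for a in [(80,545,75),(432,660,75),(248,75,117),(605,192,117)]]
print(np.linalg.norm(fl-fr),np.linalg.norm(cl-cr),np.linalg.norm(fl-cl))
c=(fl+fr+cl+cr)/4; ex=(cl+cr-fl-fr);ex/=np.linalg.norm(ex); print("gb",c,np.degrees(np.arctan2(ex[1],ex[0])),"neck",c-40*ex)
neck=c-40*ex
Q=lambda u,v,z:onz(d,90+u/4,120+v/4,z).round(1)
T=dict(ul=(45,95,28),ur=(280,43,28),bl=(117,515,28),br=(368,458,28))
K={n:Q(*a)[:2] for n,a in T.items()}; print(K)
ul,ur,bl,br=K.values(); print([np.linalg.norm(x) for x in (ul-ur,bl-br,ul-bl,ur-br)])
tc=(ul+ur+bl+br)/4; ax=(ul+ur-bl-br);ax/=np.linalg.norm(ax); print("tray",tc,np.degrees(np.arctan2(ax[1],ax[0])),"empty",tc-70.5*ax)
s=pickle.load(open("side0.pkl","rb"))
print("neck in side",(proj(s,[*neck,105])-[240,160])*5.5,"top",(proj(d,[*neck,105])-[260,120])*5.5, (proj(d,[*neck,133])-[260,120])*5.5)
# side tool: 
S=lambda u,v,z:onz(s,240+u/5.5,160+v/5.5,z).round(1)
print("side",S(420,187,153),S(418,245,133),S(170,190,150),S(195,182,153))
E
```

```text
gfl [ 485.4 -142.5   75. ]
gfr [ 439.2 -298.2   75. ]
cfl [ 692.9 -211.   117. ]
cfr [ 643.1 -368.7  117. ]
t1 [ 563.7 -275.6  153. ]
t2 [ 549.  -288.8  153. ]
nose [ 486.9 -201.6  148. ]
insert [ 495.4 -208.9  153. ]
chuck [ 552.5 -422.1   70. ]
162.40975955896246 165.37632841492155 218.5143015914519
gb [ 565.15 -255.1 ] -18.66860348838285 neck [ 527.25456709 -242.29624411]
{'ul': array([682.6, 322.6]), 'ur': array([724.2, 169.3]), 'bl': array([405.7, 244.9]), 'br': array([446.8,  89.7])}
[np.float64(158.84410596556614), np.float64(160.5498364994496), np.float64(287.5950277734301), np.float64(288.59473314667406)]
tray [564.825 206.625] 15.842952844581376 empty [497.00304097 187.37839319]
neck in side [295.86172864 264.69446396] top [313.74611198 445.40813253] [322.04502892 431.03823042]
side [ 562.4 -278.8  153. ] [ 551.7 -289.2  133. ] [ 485.1 -204.5  150. ] [ 494.2 -210.5  153. ]
```

Request:
{"method": "servo_tool", "body": {"increments": [{"dx": 35, "dy": -33, "dz": 7}, {"dx": 35, "dy": -33, "dz": 7}, {"dx": 35, "dy": -33, "dz": 7}, {"dx": 35, "dy": -33, "dz": 7}, {"dx": 35, "dy": -33, "dz": 7}, {"dx": 35, "dy": -33, "dz": 7}, {"dx": 35, "dy": -33, "dz": 7}, {"dx": 35, "dy": -33, "dz": 7}]}}

```text
invalid input at $.increments[0]: expected keys dx, dy, dz, ax, ay, az, claw
```

Request:
{"method": "servo_tool", "body": {"increments": [{"dx": 35, "dy": -33, "dz": 7, "ax": 0, "ay": 0, "az": -0.62, "claw": -1}, {"dx": 35, "dy": -33, "dz": 7, "ax": 0, "ay": 0, "az": -0.62, "claw": -1}, {"dx": 35, "dy": -33, "dz": 7, "ax": 0, "ay": 0, "az": -0.62, "claw": -1}, {"dx": 35, "dy": -33, "dz": 7, "ax": 0, "ay": 0, "az": -0.62, "claw": -1}, {"dx": 35, "dy": -33, "dz": 7, "ax": 0, "ay": 0, "az": -0.62, "claw": -1}, {"dx": 35, "dy": -33, "dz": 7, "ax": 0, "ay": 0, "az": -0.62, "claw": -1}, {"dx": 35, "dy": -33, "dz": 7, "ax": 0, "ay": 0, "az": -0.62, "claw": -1}, {"dx": 35, "dy": -33, "dz": 7, "ax": 0, "ay": 0, "az": -0.62, "claw": -1}]}}

```text
clock: 0.82
eef_pos: [390.8, 404.6, 279.5]
tool_rot: [-1.571, 0.0, -0.852]
force: [1.2, 1.3, -0.7]
width: 85.3
```

```bash
python3 -c "
from cell import *;s=read_state();print(s['qpos'],s['eef_pos'],s['tool_rot'],s['clock'],s['width'])"
```

```text
[-1.00921335  0.45788916  0.23407175  1.70891527 -0.12304438  0.98944
 -0.01232807] [390.83256134 404.59385113 279.52582716] [-1.57109016e+00  1.74791978e-05 -8.52456188e-01] 0.8167 85.26548770876035
```

Request:
{"method": "servo_tool", "body": {"increments": [{"dx": 13.2, "dy": -33, "dz": 0, "ax": 0, "ay": 0, "az": 0, "claw": -1}, {"dx": 13.2, "dy": -33, "dz": 0, "ax": 0, "ay": 0, "az": 0, "claw": -1}, {"dx": 13.2, "dy": -33, "dz": 0, "ax": 0, "ay": 0, "az": 0, "claw": -1}, {"dx": 13.2, "dy": -33, "dz": 0, "ax": 0, "ay": 0, "az": 0, "claw": -1}, {"dx": 13.2, "dy": -33, "dz": 0, "ax": 0, "ay": 0, "az": 0, "claw": -1}, {"dx": 13.2, "dy": -33, "dz": 0, "ax": 0, "ay": 0, "az": 0, "claw": -1}, {"dx": 13.2, "dy": -33, "dz": 0, "ax": 0, "ay": 0, "az": 0, "claw": -1}, {"dx": 13.2, "dy": -33, "dz": 0, "ax": 0, "ay": 0, "az": 0, "claw": -1}]}}

```text
clock: 1.48
eef_pos: [513.9, 94.8, 279.3]
tool_rot: [-1.571, 0.0, -0.853]
force: [0.5, 0.1, -0.9]
width: 85.6
```

Request:
{"method": "servo_tool", "body": {"increments": [{"dx": 0, "dy": -27, "dz": -2, "ax": 0, "ay": 0, "az": 0, "claw": -1}, {"dx": 0, "dy": -27, "dz": -2, "ax": 0, "ay": 0, "az": 0, "claw": -1}, {"dx": 0, "dy": -27, "dz": -2, "ax": 0, "ay": 0, "az": 0, "claw": -1}, {"dx": 0, "dy": -27, "dz": -2, "ax": 0, "ay": 0, "az": 0, "claw": -1}, {"dx": 0, "dy": -27, "dz": -2, "ax": 0, "ay": 0, "az": 0, "claw": -1}, {"dx": 0, "dy": -27, "dz": -2, "ax": 0, "ay": 0, "az": 0, "claw": -1}, {"dx": 0, "dy": -27, "dz": -2, "ax": 0, "ay": 0, "az": 0, "claw": -1}, {"dx": 0, "dy": -27, "dz": -2, "ax": 0, "ay": 0, "az": 0, "claw": -1}]}}

```text
clock: 2.15
eef_pos: [512.2, -180.2, 259.1]
tool_rot: [-1.574, -0.003, -0.862]
force: [0.5, 0.1, -0.1]
width: 85.7
```

```bash
python3 -c "
from cell import *;s=read_state();print(s['qpos'],s['eef_pos'],s['tool_rot'],s['clock'],s['width'])
from h import *
snap('wrist',1,None,1.5)"
```

```text
[ 0.06120032  0.45846123  0.32761428  1.79032807 -0.17482945  0.92083118
  1.17215032] [ 512.22756906 -180.24552267  259.07287095] [-1.57393408 -0.00254375 -0.86205147] 2.15 85.65281578967722
```

View pics/wrist1.png

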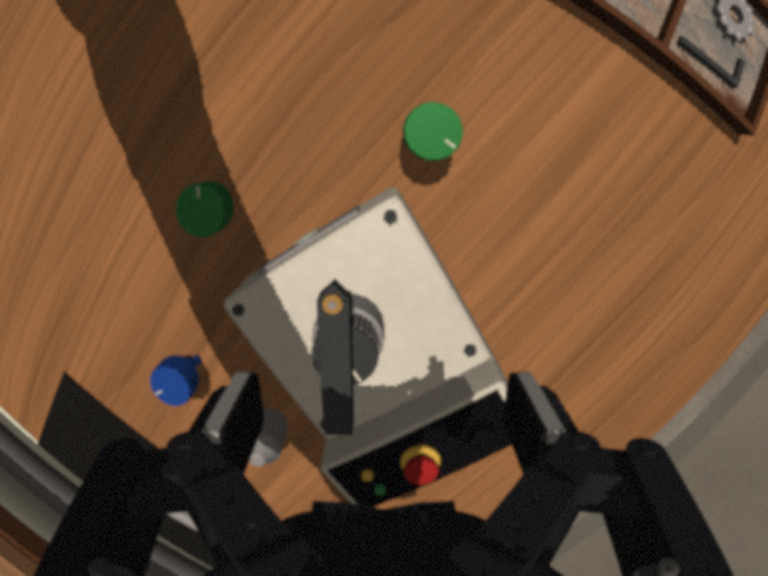

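```bash
python3 - <<'E'
from h import *
d=pickle.load(open("wrist1.pkl","rb"))
for a in [(332,304,153),(323,433,153),(353,434,153),(337,433,153),(337,282,148)]: print(onz(d,a[0]/1.5,a[1]/1.5,a[2]).round(1))
print(d["R"].T@-d["t"])
E
```

```text
[ 497.  -208.6  153. ]
[ 551.3 -289.1  153. ]
[ 567.4 -275.6  153. ]
[ 558.6 -282.4  153. ]
[ 491.2 -197.4  148. ]
[ 458.73784034 -116.18567929  401.96455687]
```

Request:
{"method": "servo_tool", "body": {"increments": [{"dx": 1.2, "dy": -6.4, "dz": -4, "ax": 0, "ay": 0, "az": -0.01, "claw": -1}, {"dx": 1.2, "dy": -6.4, "dz": -7.9, "ax": 0, "ay": 0, "az": -0.01, "claw": -1}, {"dx": 1.2, "dy": -6.4, "dz": -7.9, "ax": 0, "ay": 0, "az": -0.01, "claw": -1}, {"dx": 1.2, "dy": -6.4, "dz": -7.9, "ax": 0, "ay": 0, "az": -0.01, "claw": -1}, {"dx": 1.2, "dy": -6.4, "dz": -7.9, "ax": 0, "ay": 0, "az": -0.01, "claw": -1}, {"dx": 1.2, "dy": -6.4, "dz": -7.9, "ax": 0, "ay": 0, "az": -0.01, "claw": -1}]}}

```text
clock: 2.7
eef_pos: [526.7, -235.4, 181.4]
tool_rot: [-1.569, -0.0, -0.861]
force: [0.5, 0.4, -0.1]
width: 85.6
```

```bash
python3 -c "
from cell import *;s=read_state();print(s['qpos'],s['eef_pos'],s['tool_rot'],s['clock'],s['width'])
from h import *
snap('wrist',2,None,1.5)
d=snap('side',2,(220,110,400,270),4)
"
```

```text
[ 0.18715193  0.59940391  0.28890042  1.78572414 -0.23046302  0.78861484
  1.30183373] [ 526.7462217  -235.44787389  181.35614879] [-1.56925180e+00 -1.62680033e-04 -8.60523552e-01] 2.7 85.61108933733438
```

View pics/wrist2.png

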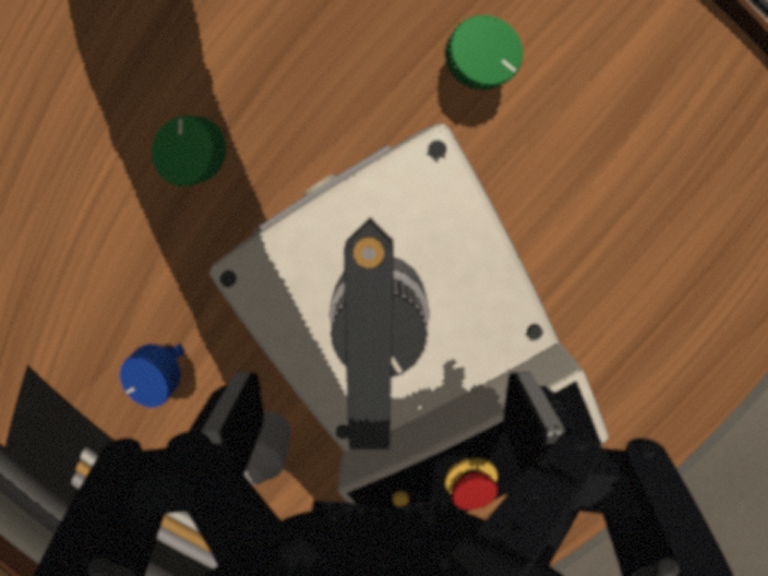

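View pics/side2.png

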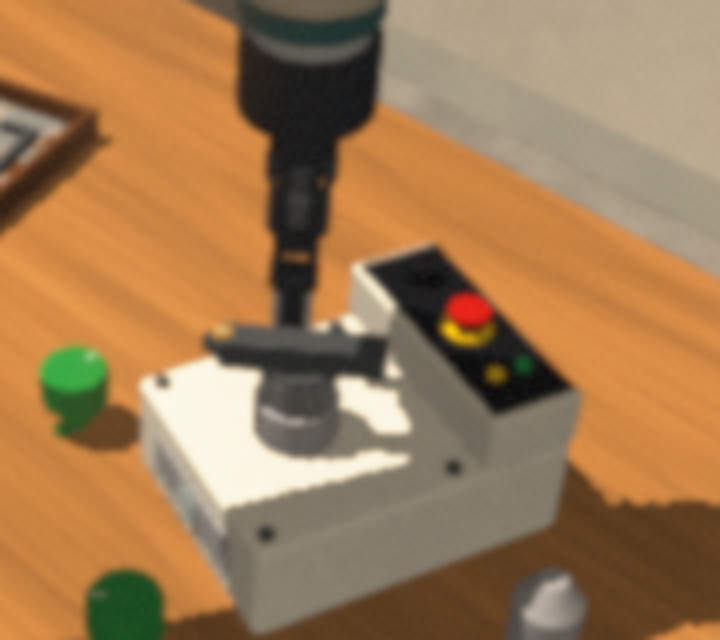

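```bash
python3 - <<'E'
from h import *
from cell import *
s=read_state();print(s['eef_pos'],s['tool_rot'],s['clock'])
d=pickle.load(open("wrist2.pkl","rb"))
a,b,c,n=[onz(d,a[0]/1.5,a[1]/1.5,a[2])[:2].round(1) for a in [(369,253,153),(348,448,133),(391,448,133),(369,220,148)]]
print(a,b,c,n)
e=(b+c)/2
v=a-e; v/=np.linalg.norm(v); print(e,e+50*v,n-60*v,np.degrees(np.arctan2(v[1],v[0])))
E
```

```text
[ 527.08964936 -235.84947019  182.06509052] [-1.5686033  -0.00189346 -0.86048076] 2.8
[ 497.3 -208.3] [ 561.  -302.9] [ 578.6 -287.5] [ 489.1 -199. ]
[ 569.8 -295.2] [ 537.76905697 -256.80704897] [ 527.53713164 -245.07154123] 129.83798187029538
```

Request:
{"method": "servo_tool", "body": {"increments": [{"dx": -0.1, "dy": -0.9, "dz": -2, "ax": 0, "ay": 0, "az": 0, "claw": -1}, {"dx": -0.1, "dy": -0.9, "dz": -4, "ax": 0, "ay": 0, "az": 0, "claw": -1}, {"dx": -0.1, "dy": -0.9, "dz": -4.6, "ax": 0, "ay": 0, "az": 0, "claw": -1}, {"dx": -0.1, "dy": -0.9, "dz": -4.6, "ax": 0, "ay": 0, "az": 0, "claw": -1}, {"dx": -0.1, "dy": -0.9, "dz": -4.6, "ax": 0, "ay": 0, "az": 0, "claw": -1}]}}

```text
clock: 3.22
eef_pos: [525.4, -245.6, 135.3]
tool_rot: [-1.57, -0.001, -0.862]
force: [0.5, -0.6, 0.5]
width: 85.3
```

```bash
python3 -c "
from h import *
d=snap('side',3,(220,110,400,270),4)
from cell import *;s=read_state();print(s['qpos'],s['eef_pos'],s['tool_rot'],s['clock'],s['width'])
"
```

```text
[ 0.22201521  0.66455878  0.26394857  1.81454112 -0.25508282  0.69366539
  1.33805023] [ 525.71002449 -246.00166294  135.65076117] [-1.56958385 -0.00159606 -0.86193786] 3.2667 85.32258727629036
```

View pics/side3.png

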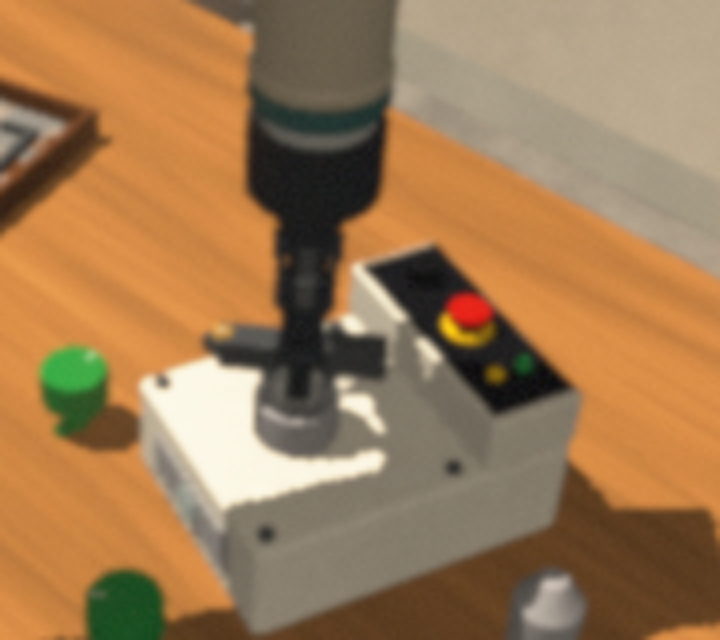

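Request:
{"method": "servo_tool", "body": {"increments": [{"dx": 0, "dy": 0, "dz": 0.1, "ax": 0, "ay": 0, "az": 0, "claw": 1}, {"dx": 0, "dy": 0, "dz": 0.1, "ax": 0, "ay": 0, "az": 0, "claw": 1}, {"dx": 0, "dy": 0, "dz": 0.1, "ax": 0, "ay": 0, "az": 0, "claw": 1}, {"dx": 0, "dy": 0, "dz": 0.1, "ax": 0, "ay": 0, "az": 0, "claw": 1}, {"dx": 0, "dy": 0, "dz": 0.1, "ax": 0, "ay": 0, "az": 0, "claw": 1}, {"dx": 0, "dy": 0, "dz": 0.1, "ax": 0, "ay": 0, "az": 0, "claw": 1}, {"dx": 0, "dy": 0, "dz": 0.1, "ax": 0, "ay": 0, "az": 0, "claw": 1}, {"dx": 0, "dy": 0, "dz": 0.1, "ax": 0, "ay": 0, "az": 0, "claw": 1}]}}

```text
clock: 3.93
eef_pos: [525.2, -246.1, 135.8]
tool_rot: [-1.57, -0.0, -0.863]
force: [-0.3, 1.2, 4.8]
width: 18.5
```

Request:
{"method": "servo_tool", "body": {"increments": [{"dx": 0, "dy": 0, "dz": 0, "ax": 0, "ay": 0, "az": 0, "claw": 1}, {"dx": 0, "dy": 0, "dz": 0, "ax": 0, "ay": 0, "az": 0, "claw": 1}, {"dx": 0, "dy": 0, "dz": 0, "ax": 0, "ay": 0, "az": 0, "claw": 1}]}}

```text
clock: 4.18
eef_pos: [525.2, -246.2, 135.8]
tool_rot: [-1.57, -0.0, -0.863]
force: [0.3, 1.8, 5.4]
width: 18.6
```

Request:
{"method": "servo_tool", "body": {"increments": [{"dx": 0, "dy": 0, "dz": 1, "ax": 0, "ay": 0, "az": 0, "claw": 1}, {"dx": 0, "dy": 0, "dz": 3, "ax": 0, "ay": 0, "az": 0, "claw": 1}, {"dx": 0, "dy": 0, "dz": 6, "ax": 0, "ay": 0, "az": 0, "claw": 1}, {"dx": 0, "dy": 0, "dz": 9, "ax": 0, "ay": 0, "az": 0, "claw": 1}, {"dx": 0, "dy": 0, "dz": 12, "ax": 0, "ay": 0, "az": 0, "claw": 1}, {"dx": 0, "dy": 0, "dz": 12, "ax": 0, "ay": 0, "az": 0, "claw": 1}]}}

```text
clock: 4.68
eef_pos: [527.1, -248.4, 261.0]
tool_rot: [-1.567, -0.009, -0.864]
force: [1.0, -1.9, -2.5]
width: 18.5
```

```bash
python3 -c "
from h import *
d=snap('side',4,(220,60,400,270),3)
d=snap('wrist',4,None,1)
d=snap('top',4,(90,100,450,280),2)
from cell import *;s=read_state();print(s['qpos'],s['eef_pos'],s['tool_rot'],s['clock'],s['width'],s['force'])
im=[cv2.imread(f'pics/{n}4.png') for n in ('side','wrist')]
h=384; im=[cv2.resize(i,(int(i.shape[1]*h/i.shape[0]),h)) for i in im]
o=np.hstack(im); cv2.imwrite('pics/c4.png',cv2.resize(o,(800,int(384*800/o.shape[1]))))
"
```

```text
[ 0.1815514   0.51758572  0.32282472  1.69884794 -0.19284239  0.95873154
  1.28443798] [ 523.6978975  -245.84314365  254.4696    ] [-1.57176283  0.00200885 -0.8629026 ] 4.8333 18.578590645553362 [-0.86470013  0.86208861 -3.26895559]
```

View pics/c4.png

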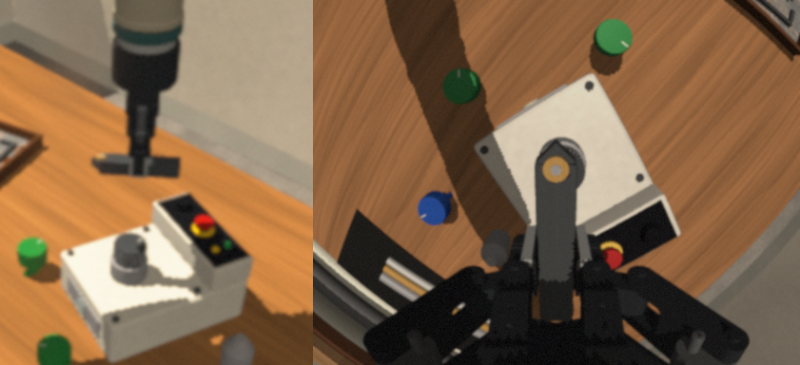

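View pics/top4.png

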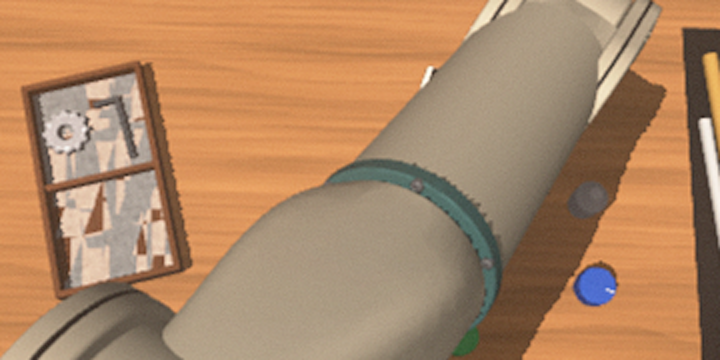

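Request:
{"method": "servo_tool", "body": {"increments": [{"dx": -0.5, "dy": 3, "dz": 0, "ax": 0, "ay": 0, "az": -0.05, "claw": 1}, {"dx": -2.7, "dy": 31, "dz": 0, "ax": 0, "ay": 0, "az": -0.431, "claw": 1}, {"dx": -2.7, "dy": 31, "dz": 0, "ax": 0, "ay": 0, "az": -0.431, "claw": 1}, {"dx": -2.7, "dy": 31, "dz": 0, "ax": 0, "ay": 0, "az": -0.431, "claw": 1}, {"dx": -2.7, "dy": 31, "dz": 0, "ax": 0, "ay": 0, "az": -0.431, "claw": 1}, {"dx": -2.7, "dy": 31, "dz": 0, "ax": 0, "ay": 0, "az": -0.431, "claw": 1}, {"dx": -2.7, "dy": 31, "dz": 0, "ax": 0, "ay": 0, "az": -0.431, "claw": 1}, {"dx": -2.7, "dy": 31, "dz": 0, "ax": 0, "ay": 0, "az": -0.431, "claw": 1}]}}

```text
clock: 5.5
eef_pos: [495.3, 67.7, 253.2]
tool_rot: [-1.576, 0.002, -1.291]
force: [0.1, 0.0, -3.3]
width: 18.7
```

Request:
{"method": "servo_tool", "body": {"increments": [{"dx": 0, "dy": 3, "dz": 0, "ax": 0, "ay": 0, "az": 0, "claw": 1}, {"dx": 0, "dy": 7, "dz": -3, "ax": 0, "ay": 0, "az": 0, "claw": 1}, {"dx": 0, "dy": 10, "dz": -6, "ax": 0, "ay": 0, "az": 0, "claw": 1}, {"dx": 0, "dy": 12, "dz": -10, "ax": 0, "ay": 0, "az": 0, "claw": 1}, {"dx": 0, "dy": 12, "dz": -12, "ax": 0, "ay": 0, "az": 0, "claw": 1}, {"dx": 0, "dy": 12, "dz": -12, "ax": 0, "ay": 0, "az": 0, "claw": 1}]}}

```text
clock: 6.0
eef_pos: [491.4, 184.8, 128.3]
tool_rot: [-1.586, -0.001, -1.289]
force: [-0.8, -0.4, -3.7]
width: 18.6
```

```bash
python3 -c "
from h import *
d=snap('side',5,(130,80,330,230),4)
d=snap('wrist',5,None,1.5)
from cell import *;s=read_state();print(s['qpos'],s['eef_pos'],s['tool_rot'],s['clock'],s['width'],s['force'])
"
```

```text
[-0.63075568  0.62155426  0.34039098  1.95176378 -0.33471095  0.62840647
  0.20150223] [496.12390164 182.24064511 133.77077963] [-1.57611842 -0.00171476 -1.29422554] 6.1 18.775020121070536 [ 0.75029939  0.21337958 -1.83556686]
```

View pics/side5.png

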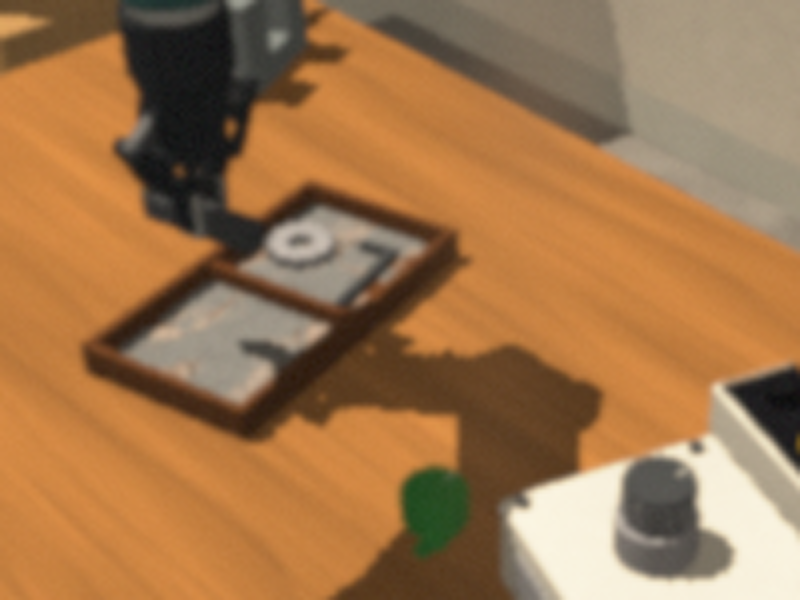

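View pics/wrist5.png

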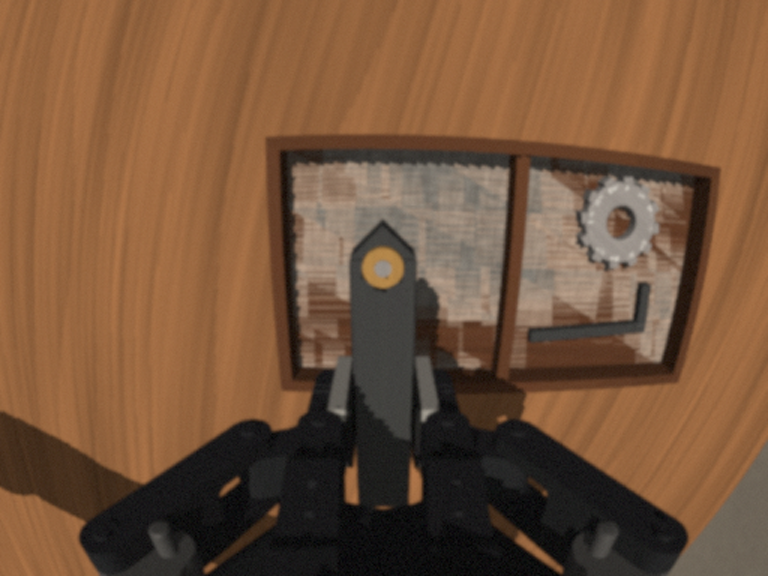

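```bash
python3 - <<'E'
from h import *
from cell import *
s=read_state();print(s['eef_pos'],s['tool_rot'])
d=pickle.load(open("wrist5.pkl","rb"))
c=[onz(d,a/1.5,b/1.5,28)[:2] for a,b in [(268,138),(717,168),(678,380),(285,388)]]
print(np.round(c,1)); c=np.array(c)
v=c[1]+c[2]-c[0]-c[3]; v/=np.linalg.norm(v); print(c.mean(0)-70.5*v,np.degrees(np.arctan2(v[1],v[0])))
a=onz(d,383/1.5,268/1.5,s['eef_pos'][2]+18)[:2]; th=s['tool_rot'][2]+np.pi; u=np.array([np.cos(th),np.sin(th)]);print(a,s['eef_pos'][:2]+47*u, (a-s['eef_pos'][:2])@u)
E
```

```text
[496.12390164 182.24064511 133.77077963] [-1.57611842 -0.00171476 -1.29422554]
[[407.7 249.7]
 [683.  325.8]
 [727.7 174.7]
 [450.6  98.4]]
[499.27518981 193.39028063] 15.42458705293984
[481.15258068 229.44720427] [483.2901585  227.45452613] 49.500634825640645
```

Request:
{"method": "servo_tool", "body": {"increments": [{"dx": 0.3, "dy": 0.3, "dz": -2, "ax": 0, "ay": 0, "az": 0, "claw": 1}, {"dx": 0.3, "dy": 0.3, "dz": -5, "ax": 0, "ay": 0, "az": 0, "claw": 1}, {"dx": 0.3, "dy": 0.3, "dz": -7.5, "ax": 0, "ay": 0, "az": 0, "claw": 1}, {"dx": 0.3, "dy": 0.3, "dz": -9.5, "ax": 0, "ay": 0, "az": 0, "claw": 1}, {"dx": 0.3, "dy": 0.3, "dz": -10, "ax": 0, "ay": 0, "az": 0, "claw": 1}, {"dx": 0.3, "dy": 0.3, "dz": -10, "ax": 0, "ay": 0, "az": 0, "claw": 1}, {"dx": 0.3, "dy": 0.3, "dz": -10, "ax": 0, "ay": 0, "az": 0, "claw": 1}]}}

```text
clock: 6.68
eef_pos: [502.3, 186.0, 37.0]
tool_rot: [-1.568, -0.0, -1.295]
force: [-0.0, -0.4, -2.7]
width: 18.4
```

```bash
python3 -c "
from h import *
d=snap('side',6,(130,100,270,200),5)
from cell import *;s=read_state();print(s['qpos'],s['eef_pos'],s['tool_rot'],s['clock'],s['width'],s['force'])
"
```

```text
[-0.56047262  0.78065203  0.23471698  1.98657171 -0.4148544   0.41665529
  0.26594159] [502.4711693  186.37573925  37.25059193] [-1.56736635e+00 -1.58541960e-04 -1.29496477e+00] 6.7333 18.150344280714915 [-0.50779893 -1.28181147 -3.10419422]
```

View pics/side6.png

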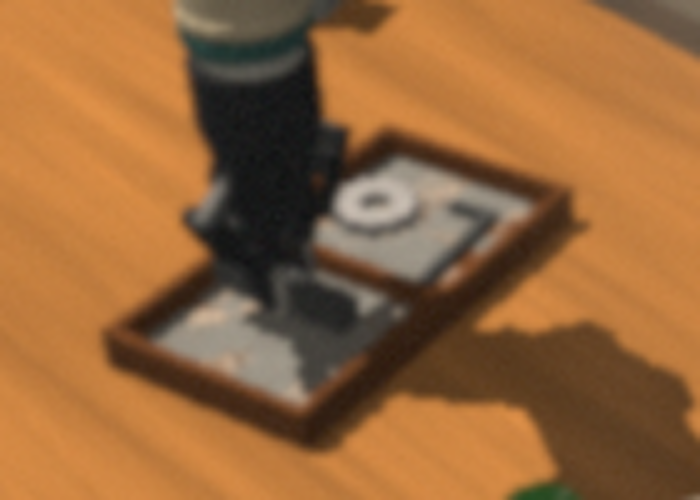

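Request:
{"method": "servo_tool", "body": {"increments": [{"dx": -0.3, "dy": 0, "dz": -0.8, "ax": 0, "ay": 0, "az": 0, "claw": 1}, {"dx": -0.3, "dy": 0, "dz": -1.5, "ax": 0, "ay": 0, "az": 0, "claw": 1}, {"dx": -0.3, "dy": 0, "dz": -2, "ax": 0, "ay": 0, "az": 0, "claw": 1}, {"dx": -0.3, "dy": 0, "dz": -2.3, "ax": 0, "ay": 0, "az": 0, "claw": 1}, {"dx": -0.3, "dy": 0, "dz": -2.4, "ax": 0, "ay": 0, "az": 0, "claw": 1}, {"dx": -0.3, "dy": 0, "dz": -2.5, "ax": 0, "ay": 0, "az": 0, "claw": 1}, {"dx": -0.3, "dy": 0, "dz": -2.5, "ax": 0, "ay": 0, "az": 0, "claw": 1}, {"dx": -0.3, "dy": 0, "dz": -2.5, "ax": 0, "ay": 0, "az": 0, "claw": 1}]}}

```text
clock: 7.4
eef_pos: [497.3, 186.6, 10.8]
tool_rot: [-1.572, 0.0, -1.294]
force: [-2.3, -1.1, 4.7]
width: 18.6
```

Request:
{"method": "servo_tool", "body": {"increments": [{"dx": 0, "dy": 0, "dz": 0, "ax": 0, "ay": 0, "az": 0, "claw": 0.2}, {"dx": 0, "dy": 0, "dz": 0, "ax": 0, "ay": 0, "az": 0, "claw": 0}, {"dx": 0, "dy": 0, "dz": 0, "ax": 0, "ay": 0, "az": 0, "claw": 0}, {"dx": 0, "dy": 0, "dz": 0, "ax": 0, "ay": 0, "az": 0, "claw": 0}, {"dx": 0, "dy": 0, "dz": 0, "ax": 0, "ay": 0, "az": 0, "claw": 0}]}}

```text
clock: 7.82
eef_pos: [498.0, 186.7, 10.3]
tool_rot: [-1.57, -0.0, -1.294]
force: [0.4, 0.2, 0.3]
width: 42.8
```

Request:
{"method": "servo_tool", "body": {"increments": [{"dx": 0, "dy": 0, "dz": 2, "ax": 0, "ay": 0, "az": 0, "claw": 0}, {"dx": 0, "dy": 0, "dz": 5, "ax": 0, "ay": 0, "az": 0, "claw": 0}, {"dx": 0, "dy": 0, "dz": 8, "ax": 0, "ay": 0, "az": 0, "claw": 0}, {"dx": 0, "dy": 0, "dz": 12, "ax": 0, "ay": 0, "az": 0, "claw": -1}, {"dx": 0, "dy": 0, "dz": 16, "ax": 0, "ay": 0, "az": 0, "claw": -1}, {"dx": 0, "dy": 0, "dz": 20, "ax": 0, "ay": 0, "az": 0, "claw": -1}, {"dx": 0, "dy": 0, "dz": 22, "ax": 0, "ay": 0, "az": 0, "claw": -1}, {"dx": 0, "dy": 0, "dz": 22, "ax": 0, "ay": 0, "az": 0, "claw": -1}]}}

```text
clock: 8.48
eef_pos: [500.8, 187.5, 235.3]
tool_rot: [-1.561, 0.001, -1.294]
force: [0.5, 0.2, -0.2]
width: 85.7
```

```bash
python3 -c "
from h import *
d=snap('wrist',7,None,1.5)
from cell import *;s=read_state();print(s['qpos'],s['eef_pos'],s['tool_rot'],s['clock'],s['width'],s['force'])
"
```

```text
[-0.70115636  0.48674636  0.42721501  1.85510877 -0.26229405  0.84920282
  0.13296767] [499.22445411 187.26024736 232.72745356] [-1.56523368e+00  1.11185585e-03 -1.29364426e+00] 8.5333 85.23158700969849 [-0.22295102 -0.24869157 -1.16766179]
```

View pics/wrist7.png

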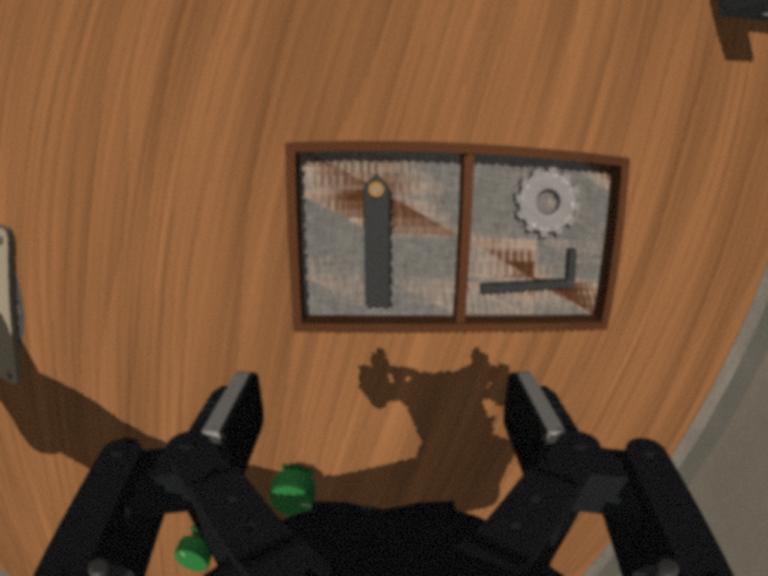

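Request:
{"method": "servo_tool", "body": {"increments": [{"dx": 2.8, "dy": -31, "dz": 0, "ax": 0, "ay": 0, "az": -0.905, "claw": -1}, {"dx": 2.8, "dy": -31, "dz": 0, "ax": 0, "ay": 0, "az": -0.905, "claw": -1}, {"dx": 2.8, "dy": -31, "dz": 0, "ax": 0, "ay": 0, "az": -0.905, "claw": -1}, {"dx": 2.8, "dy": -31, "dz": 0, "ax": 0, "ay": 0, "az": -0.905, "claw": -1}, {"dx": 2.8, "dy": -31, "dz": 0, "ax": 0, "ay": 0, "az": -0.905, "claw": -1}, {"dx": 2.8, "dy": -31, "dz": 0, "ax": 0, "ay": 0, "az": -0.905, "claw": -1}, {"dx": 2.8, "dy": -31, "dz": 0, "ax": 0, "ay": 0, "az": -0.905, "claw": -1}, {"dx": 2.8, "dy": -31, "dz": 0, "ax": 0, "ay": 0, "az": -0.905, "claw": -1}]}}

```text
clock: 9.2
eef_pos: [524.4, -129.5, 229.2]
tool_rot: [-1.57, -0.004, -2.21]
force: [0.3, -0.8, -0.3]
width: 85.6
```

Request:
{"method": "servo_tool", "body": {"increments": [{"dx": 0, "dy": -4, "dz": 0, "ax": 0, "ay": 0, "az": 0, "claw": -1}, {"dx": 0, "dy": -8, "dz": 0, "ax": 0, "ay": 0, "az": 0, "claw": -1}, {"dx": 0, "dy": -11, "dz": 0, "ax": 0, "ay": 0, "az": 0, "claw": -1}, {"dx": 0, "dy": -12, "dz": 0, "ax": 0, "ay": 0, "az": 0, "claw": -1}, {"dx": 0, "dy": -12, "dz": 0, "ax": 0, "ay": 0, "az": 0, "claw": -1}]}}

```text
clock: 9.62
eef_pos: [523.9, -246.8, 228.9]
tool_rot: [-1.572, -0.003, -2.205]
force: [0.6, -0.4, -0.5]
width: 85.0
```

```bash
python3 -c "
from h import *
d=snap('wrist',8,None,1.5)
d=snap('side',8,(230,160,390,270),4.5)
from cell import *;s=read_state();print(s['qpos'],s['eef_pos'],s['tool_rot'],s['clock'],s['width'],s['force'])
"
```

```text
[-0.01779661  0.60561775  0.64737031  1.73537257 -0.43602503  0.95197957
  0.17533368] [ 525.1819662  -241.91173393  228.88166178] [-1.57393351e+00  4.69693063e-04 -2.19891214e+00] 9.7167 85.62958144599091 [0.89135787 0.77680374 0.60182004]
```

View pics/wrist8.png

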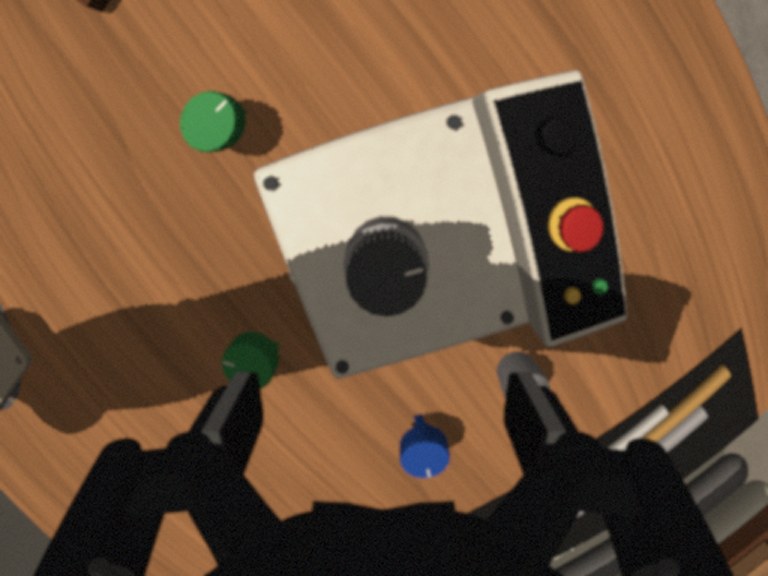

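View pics/side8.png

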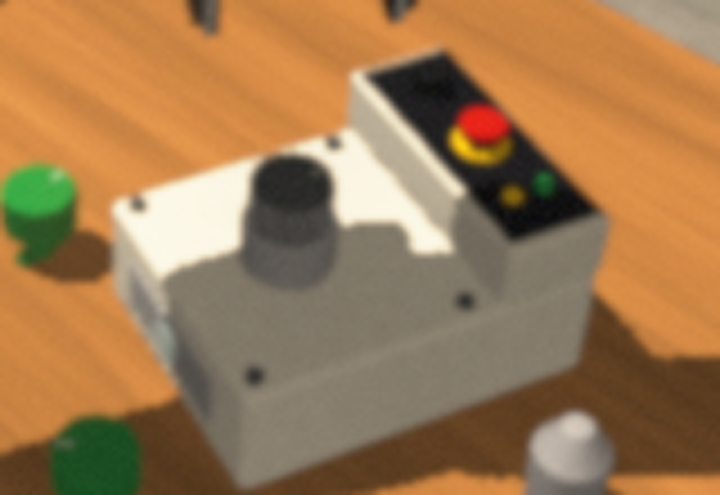

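```bash
python3 - <<'E'
from h import *
d=pickle.load(open("wrist8.pkl","rb"))
print(onz(d,386.5/1.5,274/1.5,133), [onz(d,u/1.5,274/1.5,133) for u in (346,427)], onz(d,387/1.5,316/1.5,133))
m1,m2=[onz(d,u/1.5,v/1.5,133) for u,v in((405,273),(423,270))];v=m2-m1;print("mark",m1,m2,np.degrees(np.arctan2(v[1],v[0])))
s=pickle.load(open("side8.pkl","rb"))
print(onz(s,230+292.5/4.5,160+182/4.5,133))
sv(d,"pics/w8c.png",(200,120,320,230),6)
E
```

```text
[ 531.97124629 -239.17755658  133.        ] [array([ 513.67232308, -225.71893506,  133.        ]), array([ 550.32518405, -252.61734298,  133.        ])] [ 517.23650634 -259.85231314  133.        ]
mark [ 540.66959277 -244.82881137  133.        ] [ 549.83591624 -249.36023822  133.        ] -26.30576489422731
[ 526.01368198 -245.41476713  133.        ]
```

View pics/w8c.png

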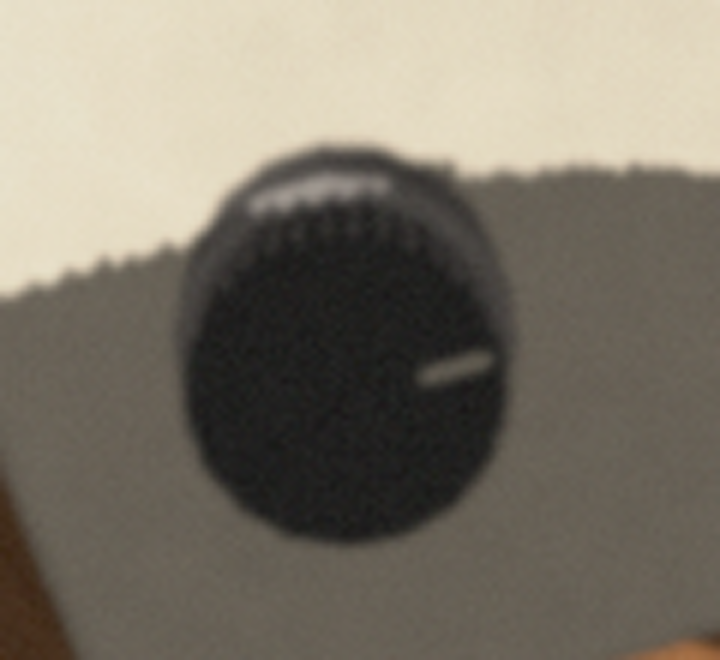

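Request:
{"method": "servo_tool", "body": {"increments": [{"dx": 0.3, "dy": -0.1, "dz": -3, "ax": 0, "ay": 0, "az": 0, "claw": -1}, {"dx": 0.3, "dy": -0.1, "dz": -6, "ax": 0, "ay": 0, "az": 0, "claw": -1}, {"dx": 0.3, "dy": -0.1, "dz": -7.5, "ax": 0, "ay": 0, "az": 0, "claw": -1}, {"dx": 0.3, "dy": -0.1, "dz": -8, "ax": 0, "ay": 0, "az": 0, "claw": -1}, {"dx": 0.3, "dy": -0.1, "dz": -8, "ax": 0, "ay": 0, "az": 0, "claw": -1}, {"dx": 0.3, "dy": -0.1, "dz": -8, "ax": 0, "ay": 0, "az": 0, "claw": -1}]}}

```text
clock: 10.22
eef_pos: [529.4, -243.1, 150.7]
tool_rot: [-1.571, 0.0, -2.197]
force: [0.2, -0.4, -1.0]
width: 85.3
```

```bash
python3 -c "
from h import *
d=snap('wrist',9,None,1.5)
from cell import *;s=read_state();print(s['qpos'],s['eef_pos'],s['tool_rot'],s['clock'],s['width'],s['force'])
"
```

```text
[ 0.02848404  0.70172014  0.57753935  1.80050535 -0.51786188  0.79327255
  0.24318205] [ 529.66903552 -243.78534646  151.32299489] [-1.56921661e+00  5.86749430e-04 -2.19750166e+00] 10.2667 85.34405018926732 [ 0.66863455 -1.27261379 -0.15753442]
```

View pics/wrist9.png

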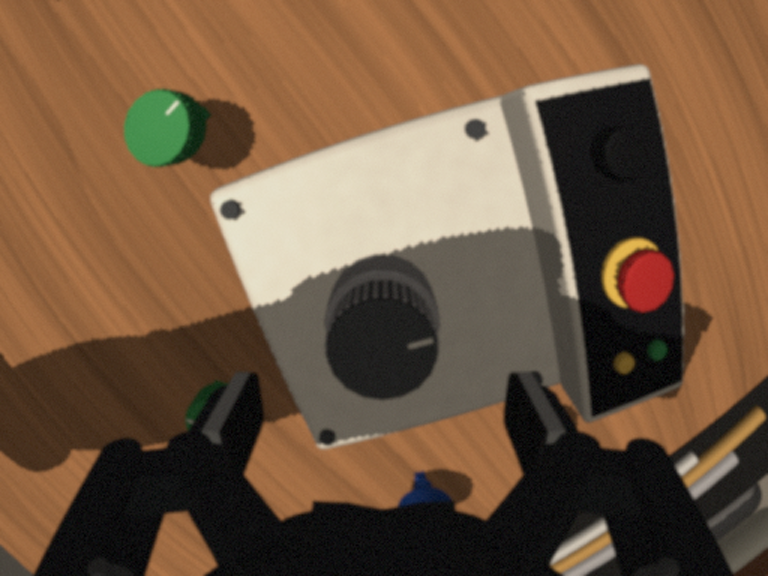

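```bash
python3 - <<'E'
from h import *
d=pickle.load(open("wrist9.pkl","rb"))
print(onz(d,382/1.5,342/1.5,133), onz(d,382/1.5,399/1.5,133),onz(d,326/1.5,342/1.5,133),onz(d,438/1.5,342/1.5,133),proj(d,[528,-243,133])*1.5)
E
```

```text
[ 532.84701916 -237.61318822  133.        ] [ 516.99403186 -259.51660185  133.        ] [ 514.57925491 -224.55621088  133.        ] [ 550.96622863 -250.86955043  133.        ] [380.10365789 357.9850106 ]
```

Request:
{"method": "servo_tool", "body": {"increments": [{"dx": 0, "dy": 0.1, "dz": -2, "ax": 0, "ay": 0, "az": 0, "claw": -1}, {"dx": 0, "dy": 0.1, "dz": -3.5, "ax": 0, "ay": 0, "az": 0, "claw": -1}, {"dx": 0, "dy": 0.1, "dz": -4.2, "ax": 0, "ay": 0, "az": 0, "claw": -1}, {"dx": 0, "dy": 0.1, "dz": -4.2, "ax": 0, "ay": 0, "az": 0, "claw": -1}, {"dx": 0, "dy": 0.1, "dz": -4.2, "ax": 0, "ay": 0, "az": 0, "claw": -1}]}}

```text
clock: 10.68
eef_pos: [529.2, -243.6, 109.1]
tool_rot: [-1.57, 0.0, -2.199]
force: [-0.3, -0.1, -0.3]
width: 85.3
```

```bash
python3 -c "
from h import *
d=snap('side',10,(230,120,390,270),4)
from cell import *;s=read_state();print(s['qpos'],s['eef_pos'],s['tool_rot'],s['clock'],s['width'],s['force'],s['torque'])
"
```

```text
[ 0.05660586  0.75556253  0.53234525  1.82962921 -0.56342582  0.70967001
  0.27973697] [ 529.40562581 -243.80209103  109.46202139] [-1.56889128e+00  2.89885410e-04 -2.19889895e+00] 10.7333 85.15200388389974 [ 0.40221433 -0.48967798 -0.51025479] [-0.03565602 -0.06164273 -0.0310556 ]
```

View pics/side10.png

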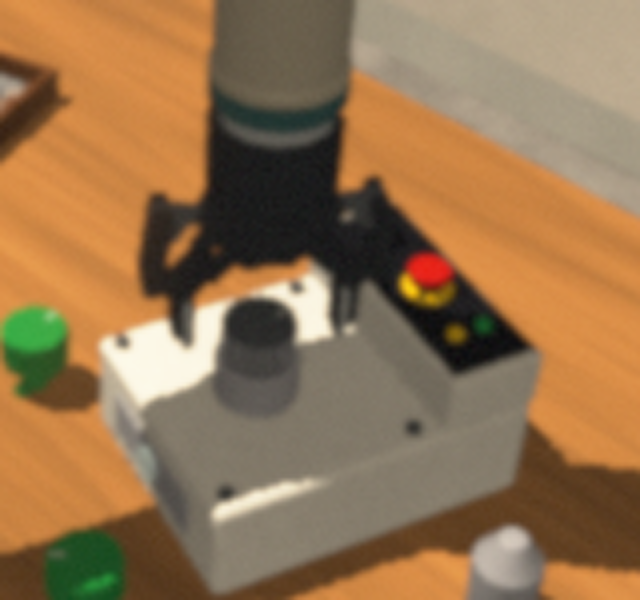

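Request:
{"method": "servo_tool", "body": {"increments": [{"dx": -0.15, "dy": 0.1, "dz": -0.2, "ax": 0, "ay": 0, "az": 0, "claw": -0.5}, {"dx": -0.15, "dy": 0.1, "dz": -0.2, "ax": 0, "ay": 0, "az": 0, "claw": 1}, {"dx": -0.15, "dy": 0.1, "dz": -0.2, "ax": 0, "ay": 0, "az": 0, "claw": 1}, {"dx": -0.15, "dy": 0.1, "dz": -0.2, "ax": 0, "ay": 0, "az": 0, "claw": 1}, {"dx": -0.15, "dy": 0.1, "dz": -0.2, "ax": 0, "ay": 0, "az": 0, "claw": 1}, {"dx": -0.15, "dy": 0.1, "dz": -0.2, "ax": 0, "ay": 0, "az": 0, "claw": 1}, {"dx": -0.15, "dy": 0.1, "dz": -0.2, "ax": 0, "ay": 0, "az": 0, "claw": 1}, {"dx": -0.15, "dy": 0.1, "dz": -0.2, "ax": 0, "ay": 0, "az": 0, "claw": 1}]}}

```text
clock: 11.4
eef_pos: [527.6, -242.5, 107.2]
tool_rot: [-1.57, 0.001, -2.199]
force: [-1.1, 0.3, 5.5]
width: 44.5
```

```bash
python3 -c "
from h import *
d=snap('wrist',11,None,1.5)
from cell import *;s=read_state();print(s['qpos'],s['eef_pos'],s['tool_rot'],s['clock'],s['width'],s['force'],s['torque'],s['tau'][6])
"
```

```text
[ 0.05729659  0.75631903  0.52917489  1.83621134 -0.56634699  0.70290019
  0.28271612] [ 527.61734738 -242.49593647  107.23338749] [-1.56975917e+00  6.23031176e-04 -2.19881530e+00] 11.45 43.87382628319119 [-0.0690404   0.20464046  4.68476389] [0.18676888 0.1551832  0.02078947] -0.006862724694656208
```

View pics/wrist11.png

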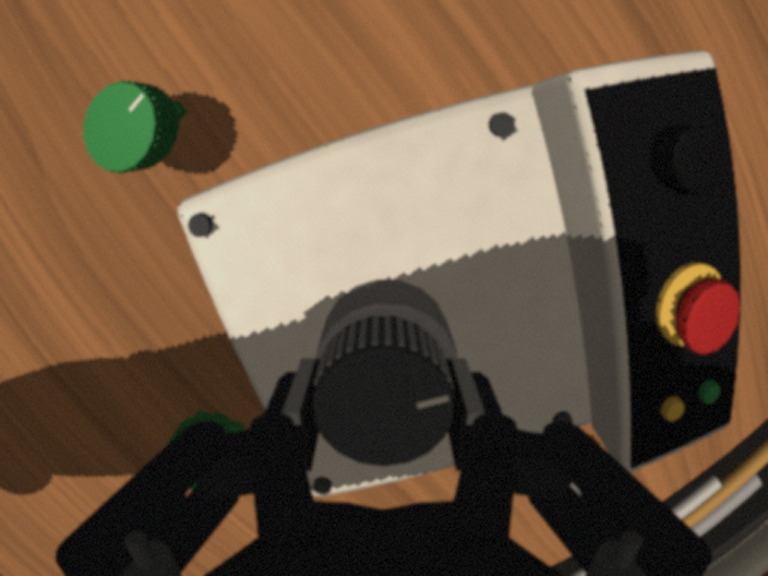

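Request:
{"method": "servo_tool", "body": {"increments": [{"dx": 0, "dy": 0, "dz": 0, "ax": 0, "ay": 0, "az": 0.06, "claw": 1}, {"dx": 0, "dy": 0, "dz": 0, "ax": 0, "ay": 0, "az": 0.12, "claw": 1}, {"dx": 0, "dy": 0, "dz": 0, "ax": 0, "ay": 0, "az": 0.18, "claw": 1}, {"dx": 0, "dy": 0, "dz": 0, "ax": 0, "ay": 0, "az": 0.23, "claw": 1}, {"dx": 0, "dy": 0, "dz": 0, "ax": 0, "ay": 0, "az": 0.23, "claw": 1}]}}

```text
clock: 11.87
eef_pos: [527.7, -243.8, 107.3]
tool_rot: [-1.568, -0.0, -1.973]
force: [-0.3, -1.5, 3.4]
width: 44.1
```

```bash
python3 -c "
from h import *
d=snap('wrist',12,(140,160,360,350),3)
from cell import *;s=read_state();print(s['qpos'],s['eef_pos'],s['tool_rot'],s['clock'],s['width'],s['force'],s['torque'],s['tau'][6])
"
```

```text
[ 0.09497616  0.74191449  0.46681821  1.83498724 -0.50351674  0.68146802
  0.45098127] [ 527.746191   -243.77690123  107.24591904] [-1.56797327e+00 -2.89277303e-04 -1.97387102e+00] 11.9167 44.26330950906713 [ 0.76672023 -2.88673979  5.50689277] [-0.37045513 -0.01029752 -1.18548599] 1.3224485144019127
```

View pics/wrist12.png

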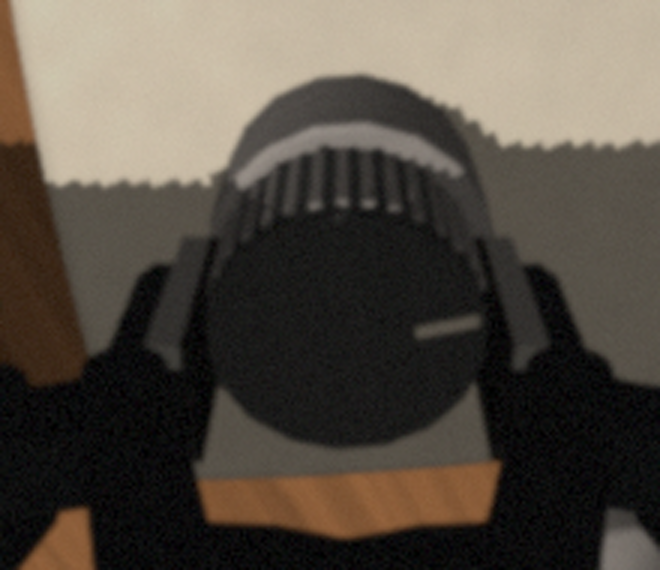

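Request:
{"method": "servo_tool", "body": {"increments": [{"dx": 0, "dy": 0, "dz": 0, "ax": 0, "ay": 0, "az": 0.05, "claw": 1}, {"dx": 0, "dy": 0, "dz": 0, "ax": 0, "ay": 0, "az": 0.09, "claw": 1}, {"dx": 0, "dy": 0, "dz": 0, "ax": 0, "ay": 0, "az": 0.09, "claw": 1}]}}

```text
clock: 12.17
eef_pos: [527.5, -245.4, 107.3]
tool_rot: [-1.567, -0.003, -1.884]
force: [-1.0, -6.0, 4.1]
width: 44.5
```

```bash
python3 -c "
from h import *
d=snap('wrist',13,(140,160,360,350),3)
from cell import *;s=read_state();print(s['qpos'],s['eef_pos'],s['tool_rot'],s['clock'],s['width'],s['force'],s['torque'],s['tau'][6])
"
```

```text
[ 0.10989882  0.73716755  0.44372906  1.83438531 -0.47687072  0.67325722
  0.51674425] [ 527.44170088 -245.36849794  107.23261816] [-1.56739395 -0.00295956 -1.88509133] 12.2167 44.20678522398352 [ 0.21050918 -5.23185863  5.01093639] [-1.23577281  0.15050665 -1.47808028] 1.5194673836231232
```

View pics/wrist13.png

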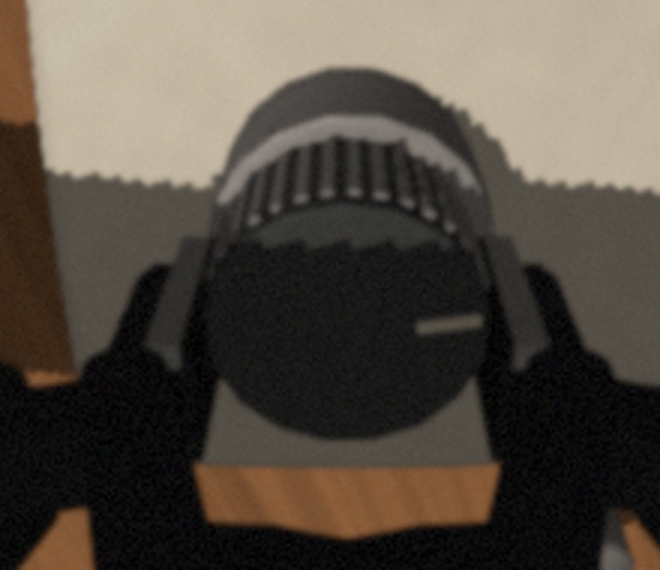

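Request:
{"method": "servo_tool", "body": {"increments": [{"dx": 0, "dy": 0, "dz": 0, "ax": 0, "ay": 0, "az": -0.12, "claw": 1}, {"dx": 0, "dy": 0, "dz": 0, "ax": 0, "ay": 0, "az": -0.23, "claw": 1}, {"dx": 0, "dy": 0, "dz": 0, "ax": 0, "ay": 0, "az": -0.35, "claw": 1}, {"dx": 0, "dy": 0, "dz": 0, "ax": 0, "ay": 0, "az": -0.46, "claw": 1}, {"dx": 0, "dy": 0, "dz": 0, "ax": 0, "ay": 0, "az": -0.57, "claw": 1}, {"dx": 0, "dy": 0, "dz": 0, "ax": 0, "ay": 0, "az": -0.64, "claw": 1}, {"dx": 0, "dy": 0, "dz": 0, "ax": 0, "ay": 0, "az": -0.64, "claw": 1}]}}

```text
clock: 12.8
eef_pos: [527.3, -241.6, 107.1]
tool_rot: [-1.571, -0.0, -2.52]
force: [-1.1, -0.1, 9.5]
width: 43.6
```

```bash
python3 -c "
from h import *
d=snap('wrist',14,(140,160,360,350),3)
from cell import *;s=read_state();print(s['qpos'],s['eef_pos'],s['tool_rot'],s['clock'],s['width'],s['force'],s['torque'],s['tau'][6])
"
```

```text
[ 0.00602394  0.78074607  0.61846372  1.83789791 -0.65254789  0.73733637
  0.04190628] [ 527.32524739 -241.63843609  107.08216102] [-1.57131097e+00 -3.85272277e-05 -2.51801168e+00] 12.85 44.17596919852299 [-1.61159348 -0.96193169  9.96618296] [ 0.02858073  0.37078436 -0.05840233] -0.05291930283419788
```

View pics/wrist14.png

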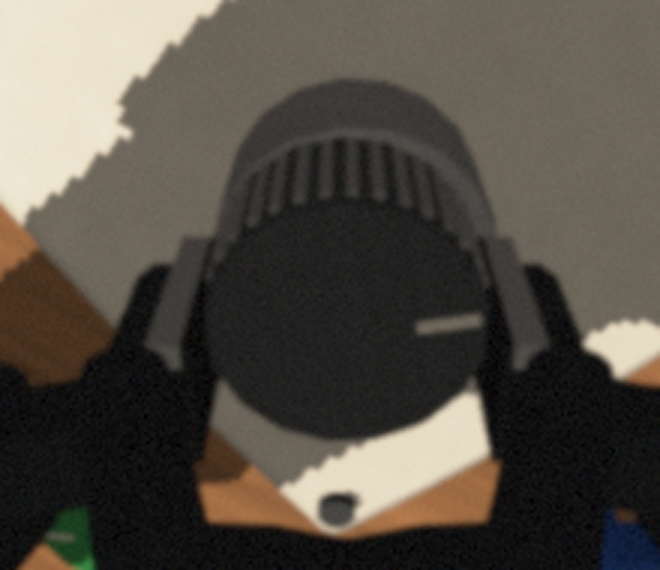

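Request:
{"method": "servo_tool", "body": {"increments": [{"dx": 0, "dy": 0, "dz": 0, "ax": 0, "ay": 0, "az": -0.11, "claw": 1}, {"dx": 0, "dy": 0, "dz": 0, "ax": 0, "ay": 0, "az": -0.22, "claw": 1}, {"dx": 0, "dy": 0, "dz": 0, "ax": 0, "ay": 0, "az": -0.33, "claw": 1}, {"dx": 0, "dy": 0, "dz": 0, "ax": 0, "ay": 0, "az": -0.44, "claw": 1}, {"dx": 0, "dy": 0, "dz": 0, "ax": 0, "ay": 0, "az": -0.55, "claw": 1}, {"dx": 0, "dy": 0, "dz": 0, "ax": 0, "ay": 0, "az": -0.66, "claw": 1}, {"dx": 0, "dy": 0, "dz": 0, "ax": 0, "ay": 0, "az": -0.77, "claw": 1}, {"dx": 0, "dy": 0, "dz": 0, "ax": 0, "ay": 0, "az": -0.85, "claw": 1}]}}

```text
clock: 13.52
eef_pos: [528.0, -240.1, 107.1]
tool_rot: [-1.574, -0.0, 2.912]
force: [0.0, 2.6, 10.7]
width: 44.1
```

Request:
{"method": "servo_tool", "body": {"increments": [{"dx": 0, "dy": 0, "dz": 0, "ax": 0, "ay": 0, "az": -0.1, "claw": 1}, {"dx": 0, "dy": 0, "dz": 0, "ax": 0, "ay": 0, "az": -0.2, "claw": 1}, {"dx": 0, "dy": 0, "dz": 0, "ax": 0, "ay": 0, "az": -0.3, "claw": 1}, {"dx": 0, "dy": 0, "dz": 0, "ax": 0, "ay": 0, "az": -0.34, "claw": 1}, {"dx": 0, "dy": 0, "dz": 0, "ax": 0, "ay": 0, "az": -0.34, "claw": 1}]}}

```text
clock: 13.93
eef_pos: [528.3, -240.0, 107.1]
tool_rot: [-1.574, -0.001, 2.576]
force: [-1.5, 3.6, 11.0]
width: 44.1
```

```bash
python3 -c "
from h import *
d=snap('wrist',15,(140,160,360,350),3)
from cell import *;s=read_state();print(s['qpos'],s['eef_pos'],s['tool_rot'],s['clock'],s['width'],s['force'],s['torque'],s['tau'][6])
"
```

```text
[-0.14519311  0.89862427  0.9228693   1.84139514 -0.92370325  0.90265873
 -0.90505049] [ 528.31290452 -240.04009995  107.05606971] [-1.57384491e+00 -8.31479042e-04  2.57677892e+00] 13.9833 44.32258700244577 [-0.4517419   2.85594017 10.20508466] [ 0.61129017  0.02910141 -0.08472667] -0.026840029167942703
```

View pics/wrist15.png

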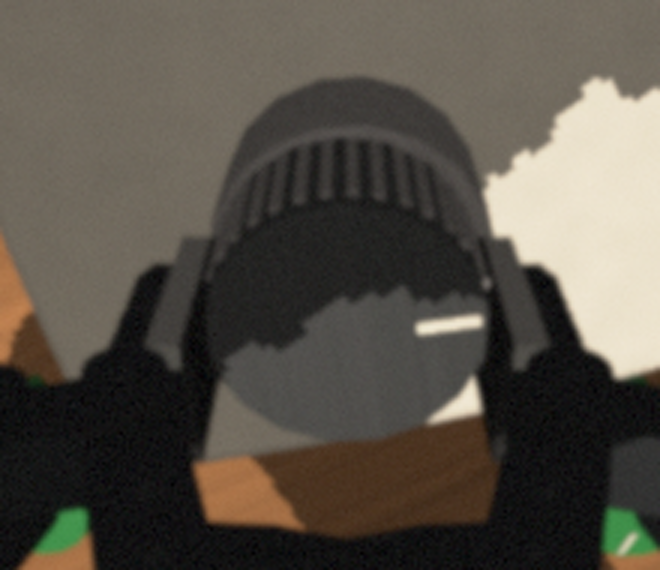

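Request:
{"method": "servo_tool", "body": {"increments": [{"dx": 0, "dy": 0, "dz": 0.2, "ax": 0, "ay": 0, "az": 0, "claw": 1}, {"dx": 0, "dy": 0, "dz": 0.5, "ax": 0, "ay": 0, "az": 0, "claw": 1}, {"dx": 0, "dy": 0, "dz": 0.8, "ax": 0, "ay": 0, "az": 0, "claw": 1}, {"dx": 0, "dy": 0, "dz": 1.0, "ax": 0, "ay": 0, "az": 0, "claw": 1}, {"dx": 0, "dy": 0, "dz": 1.0, "ax": 0, "ay": 0, "az": 0, "claw": 1}]}}

```text
clock: 14.4
eef_pos: [527.1, -242.0, 116.4]
tool_rot: [-1.571, -0.001, 2.575]
force: [-1.0, 0.6, -0.9]
width: 44.3
```

```bash
python3 -c "
from h import *
d=snap('side',16,(230,120,390,270),4)
from cell import *;s=read_state();print(s['eef_pos'],s['tool_rot'],s['clock'],s['width'],s['force'],s['torque'],s['tau'][6])
"
```

```text
[ 527.04913806 -242.03076232  116.25743589] [-1.57096532e+00 -5.73889770e-04  2.57447809e+00] 14.45 44.05489200904074 [ 0.65100296  0.39241496 -1.24878067] [ 0.03376637 -0.01602603  0.03444889] -0.011699469177983701
```

View pics/side16.png

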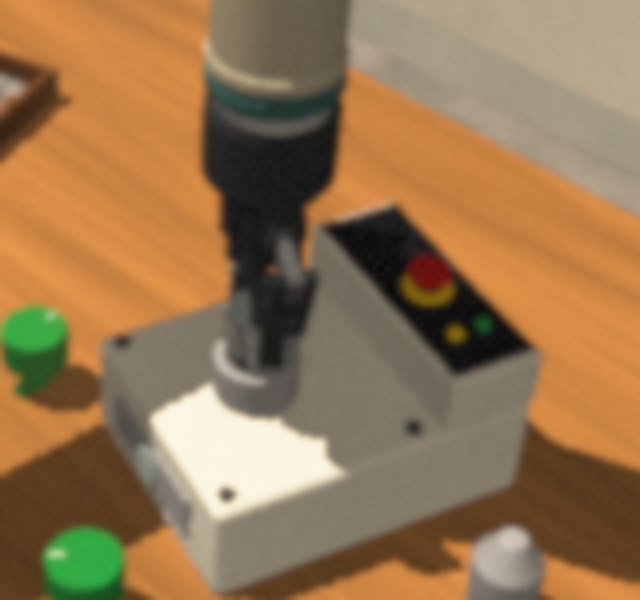

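Request:
{"method": "servo_tool", "body": {"increments": [{"dx": 0, "dy": 0, "dz": 0.6, "ax": 0, "ay": 0, "az": 0, "claw": 1}, {"dx": 0, "dy": 0, "dz": 1.4, "ax": 0, "ay": 0, "az": 0, "claw": 1}, {"dx": 0, "dy": 0, "dz": 2.4, "ax": 0, "ay": 0, "az": 0, "claw": 1}, {"dx": 0, "dy": 0, "dz": 3.6, "ax": 0, "ay": 0, "az": 0, "claw": 1}, {"dx": 0, "dy": 0, "dz": 5, "ax": 0, "ay": 0, "az": 0, "claw": 1}, {"dx": 0, "dy": 0, "dz": 6.5, "ax": 0, "ay": 0, "az": 0, "claw": 1}, {"dx": 0, "dy": 0, "dz": 7.7, "ax": 0, "ay": 0, "az": 0, "claw": 1}, {"dx": 0, "dy": 0, "dz": 8.5, "ax": 0, "ay": 0, "az": 0, "claw": 1}]}}

```text
clock: 15.12
eef_pos: [527.8, -242.9, 203.7]
tool_rot: [-1.571, 0.003, 2.574]
force: [0.5, 0.3, -0.9]
width: 44.5
```

Request:
{"method": "servo_tool", "body": {"increments": [{"dx": 0, "dy": 0, "dz": 0, "ax": 0, "ay": 0, "az": 0, "claw": 1}, {"dx": 0, "dy": 0, "dz": 0, "ax": 0, "ay": 0, "az": 0, "claw": 1}, {"dx": 0, "dy": 0, "dz": 0, "ax": 0, "ay": 0, "az": 0, "claw": 1}, {"dx": 0, "dy": 0, "dz": 0, "ax": 0, "ay": 0, "az": 0, "claw": 1}, {"dx": 0, "dy": 0, "dz": 0, "ax": 0, "ay": 0, "az": 0, "claw": 1}, {"dx": 0, "dy": 0, "dz": 0, "ax": 0, "ay": 0, "az": 0, "claw": 1}, {"dx": 0, "dy": 0, "dz": 0, "ax": 0, "ay": 0, "az": 0, "claw": 1}, {"dx": 0, "dy": 0, "dz": 0, "ax": 0, "ay": 0, "az": 0, "claw": 1}]}}

```text
clock: 15.78
eef_pos: [527.1, -242.3, 201.1]
tool_rot: [-1.571, -0.0, 2.574]
force: [0.1, -0.2, -1.3]
width: 44.1
```

```bash
python3 -c "
from h import *
d=snap('side',17,(130,80,390,275),3)
d=snap('top',17,None,1.5)
from cell import *;s=read_state();print(s['eef_pos'],s['tool_rot'],s['clock'],s['width'],s['force'],s['torque'],abs(s['qd']).max())
"
```

```text
[ 527.16830688 -242.31728981  201.21920226] [-1.57069675e+00 -1.33748182e-04  2.57425565e+00] 15.8833 44.0964496705193 [-0.29536783 -0.35117483 -0.84890011] [ 0.02200817 -0.00688701 -0.00629765] 0.0018233407858479318
```

View pics/side17.png

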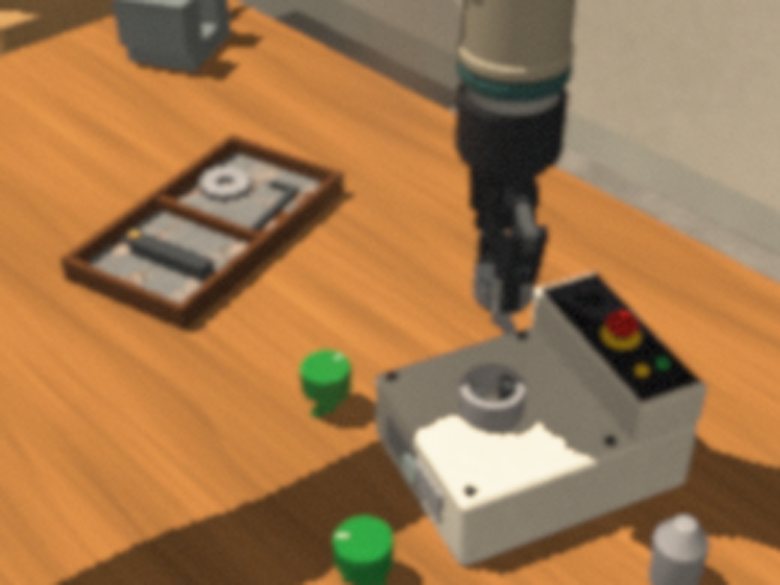

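View pics/top17.png

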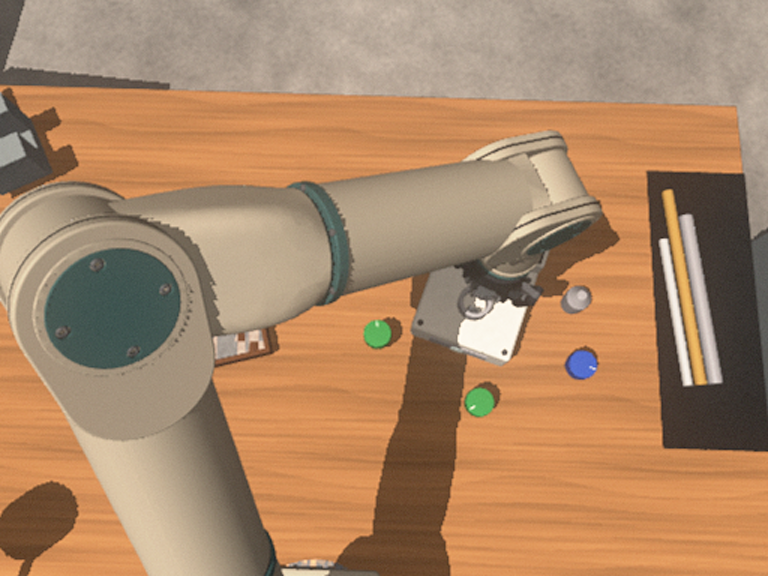

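```bash
python3 -c "
from h import *
d=pickle.load(open('side17.pkl','rb'));sv(d,'pics/s17c.png',(270,130,330,230),6)
d=snap('wrist',18,(140,160,360,350),3)
"
```

```text
(no output)
```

View pics/s17c.png

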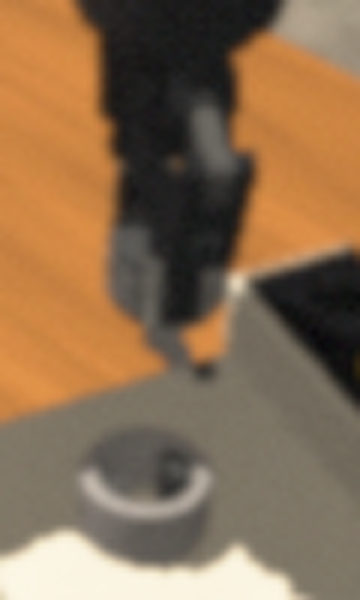

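View pics/wrist18.png

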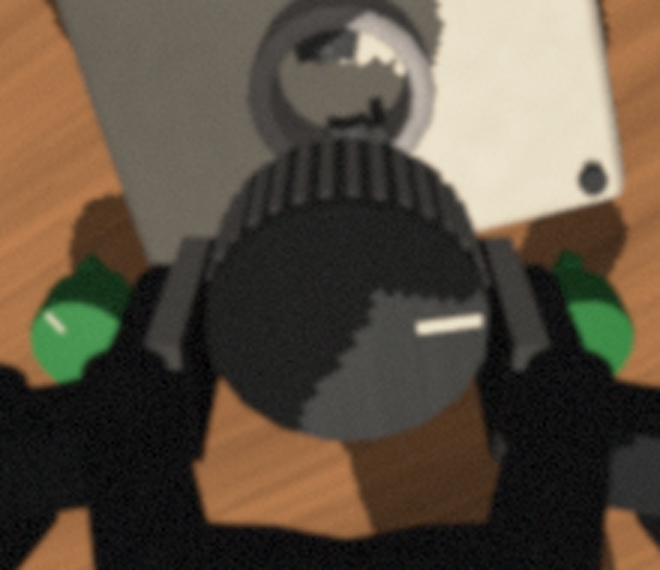

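```bash
python3 -c "
from cell import *
print(finish_job());s=read_state();print(s['eef_pos'],s['clock'],s['width'],s['force'])"
```

```text
the job is handed in; nothing more can be done
None
the job is handed in; nothing more can be done
```

The job is done and handed in at about 16 s. The turning tool is in the tray, and the gripper is holding the filler cap above its neck.

- **Turning tool:** I gripped it across the shank and laid it flat in the empty half of the tray. The wrist picture after I let go shows it flat, clear of the walls and divider.
- **Cap thread:** Turned anticlockwise, the cap hit a hard stop, with torque rising to about 1.5 N m and the pads slipping a few degrees. Turned clockwise it ran freely at under 0.1 N m, so the thread is left-handed. I turned it about 90° from its start, which is 86° at the gripper plus the slip I estimated from the pictures.
- **Lift:** It came straight up with no catching; the wrist force was only about the cap's weight.
- **Final checks:**
  - The knob sits about 94 mm above the rim, at rest, with a finger opening of 44 mm.
  - The mark on the cap looks the same in the gripper as it did before the lift, so it is upright, and the neck is empty.
  - The gear cutter, hex key, drill chuck and the blue and green look-alikes appear where they were.
- **Disagreements:** My different estimates of the cap's axis differed by up to about 6 mm, so I used an average. Side forces stayed under about 6 N. The gripper reads about 1.5 to 2 mm less than the true widths of the tool and the cap.

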